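# Zero the heat, refit the stirrer knob on its D-shaft and hold it in

### The job

The power and stirring knob has been pulled off the hotplate stirrer and must go back on. First turn the fitted heat knob back until its pointer reads zero (the red mark) and leave it there; then pick the loose knob up from the mat, turn it so that its D-shaped bore matches the bare D-shaft, push it fully home and press it right down against its spring, as one does to switch the machine on. Finish while still holding the knob pressed down, and leave the other things on the bench where they are.

Things in the scene. Friction and masses are not known exactly. Their poses are not given: they have to be found in the camera images.
- hotplate: White hotplate stirrer, 300 (x) x 220 (y) x 105 mm high, fixed; origin: centre of its underside, own -x is its front. The front 115 mm is a level grey deck 60 mm above the origin; behind it the housing and white plate rise to 105 mm. On the deck, 95 mm in front of the origin: heat knob 62 mm to the left (+y), bare D-shaft 62 mm to the right (-y). The mat below it is 3 mm thick.
- heat (a joint): Heat knob angle, rad: 0 = pointer on the long red zero mark, front-left of the knob (135 degrees counter-clockwise, from above, from the hotplate's +x); grows clockwise from above (more heat; white marks every 27 degrees). Starts between 0.7 and 1.4; turns past zero to a stop at -0.3; stays where it is left (about 0.04 N m to turn).
- heat_grip (a point): Centre of the fitted black heat knob, on its vertical axis, half-way up its 25 mm; underside 4 mm above the deck. Round skirt 40 mm across, 5 mm high; on it a bar grip 40 mm long, 16 mm wide, 20 mm tall. +x points along the bar to the end with the white pointer line; z up.
- knob_centre (a point): Centre of the loose black knob (shape as the heat knob: skirt 40 x 5 mm, bar 40 x 16 mm, 20 mm tall, 25 mm in all), half-way up, on its bore's axis. Stands on the mat, bore down; +x along the bar to the end with the white pointer line; z up. The D-bore is 10.8 mm across and 12.5 mm deep, so it ends at this point; its flat is on the +x side, 2.4 mm from the axis. 30 to 55 g.
- knob_pointer (a point): Pointer end of the loose knob's bar: 20 mm along the knob's +x from knob_centre, at the same height.
- shaft_top (a point): Centre of the upper end of the bare brass D-shaft, 19 mm above the deck when out; 10 mm diameter, chamfered; its flat is 2 mm from the axis, +x is the flat's outward direction, z up. The knob is fully home when knob_centre meets shaft_top with the two +x alike (enters within about 0.2 rad), its underside 6.5 mm above the deck. The shaft can turn (friction about 0.02 N m).
- push (a joint): How far the D-shaft is pushed in, m: 0 = out, 0.004 = right down at its stop. A spring pushes it back out, with 1.6 N when out and 4.8 N right down.
- jar_centre (a point): Amber glass jar with white cap, 50 mm across, 55 mm high, standing on the mat: leave alone. The point is half-way up.
- film_tape: Small orange roll of tape lying flat on the mat, 60 mm across, 38 mm hole, 19 mm high; origin at the centre of its underside: leave alone.
- blue_tape: Blue roll of tape lying flat on the mat, 100 mm across, 24 mm high; origin at the centre of its underside: leave alone.
- tweezers: Steel tweezers lying on the mat, 120 mm long along own x, 8 mm high; origin under the middle: leave alone.
- screwdriver: Yellow-handled screwdriver, 170 mm long along own x, lying on the mat right of the hotplate; origin on its underside: leave alone.
- dish: Open glass dish, 80 mm across, 40 mm high, standing on the hotplate's plate; origin at the centre of its underside: leave alone.
Mind the look-alikes: they are no part of the job. What is meant by the part that bears knob_centre is not pink, turquoise or yellow, and is the smaller of those in its own colour.

How it is judged (in metres and radians):
On the way, in this order (a step that is already met when the one before it is completed fails the run):
1. the heat knob reads zero, while the loose knob is still off (value of joint heat between -0.12 and 0.12 rad), for 0.3 s.
2. the loose knob is fully home on the D-shaft, keyed, and pressed in (distance between knob_centre and shaft_top below 0.003 m and angle between the z axis of knob_centre and the z axis of shaft_top, either way round below 0.12 rad and angle between the x axis of knob_centre and the x axis of shaft_top, either way round below 0.35 rad and x of knob_pointer in the frame of shaft_top above 0.01 m and value of joint push above 0.0025 m and contact force between the fingers and knob above 1 N), for 0.3 s.
At the end, for the whole second after the job is handed in: The heat knob is within 0.12 rad of zero; the knob's centre is within 3 mm of the shaft's end, upright on it within 0.12 rad, its pointer over the flat within 0.35 rad; the shaft is pushed in by more than 2.5 of its 4 mm; and the fingers still hold or press the knob (more than 1 N) (all of step 1 and all of step 2); the arm keeps its last pose, push and grip.
It fails at once if a bystander is moved by more than 20 mm (distance of any of jar_centre, film_tape, blue_tape, tweezers, screwdriver, dish from where it was at the start of the episode above 0.02 m).
It fails at once if the jar is tipped over (angle between jar_centre's own z axis and vertical above 0.5 rad).
It also fails if it takes over 58 s, if anything falls off the work surface, if the arm or the gripper's body presses on something with over 40 N, if the wrist force passes 120 N, or if a joint passes its speed limit or range.

### The arm

A 6-joint arm with a two-finger parallel gripper is mounted at the origin on the work surface. World frame = base frame: x ahead of the robot, y to its left, z up, the work surface at z = 0. Lengths are in m, angles in degrees, forces in N, time in s.
With the tool pointing down it reaches from about 0.25 to 0.725 m from the base axis. Payload 9.7 kg.
Tool frame: the origin (TCP) lies on the centre line of the jaws, within the pads' length; the fingertips stand tip_reach ahead of it and the grasp point (between the pads) lies 2 mm behind it (tip_reach is the distance from the TCP to the fingertips, in m); z points along the fingers, y is the direction in which the jaws open and shut (so a half turn about z gives the same grasp; the last joint's range is limited). The gripper opens to 85 mm and grips with 20 to 120 N. Pads are 22 mm wide; open, the fingers measure 114 mm over their backs; the gripper's body (76 mm by 85 mm) begins 54 mm behind the grasp point. The pads swing forward as they close: fully open they stand 13 mm farther back than shut.
Start: joints at [73.396, 4.979, 10.078, 95.1, 0, 90], TCP at [0.157, 0.527, 0.248] pointing down, gripper open.
Joint ranges: [-179.16, 179.16], [-48.56, 103.87], [-65.8, 70.77], [-126.05, 130.52], [-82.76, 87.17], [-180, 180]. Speed limits (degrees/s): [127.2, 127.2, 147.25, 180, 180, 180].

### API

Orientations are given as [roll, pitch, yaw] about the fixed x, y, z axes, in that order (R = Rz(yaw) Ry(pitch) Rx(roll)).
In Python, from workcell import get_obs, camera, calibration, job_done, tip_reach gives the robot as it stands.
- The arm moves only by the tool apply_moves, never from a script. Its argument "rows" is a list of rows, each a list of 7 numbers: the shift along the world's x, y, z in mm, then the turn, a rotation vector about the world's x, y, z in degrees, then the closure, from 0 (fully open) to 1 (shut). A call has 1 to 20 rows; each row shifts and turns the commanded pose from where the row before left it; what a row does not reach is not made up. A row lasts 1/8 s, in which the tool goes at most 62.5 mm and 10.7 degrees, less where a joint would pass 70% of its speed; a pose out of reach is approached as far as the arm can. A call with a gripper value outside its range is refused whole. The fingers move at their own pace and stop on an object; "grip_force" is the grip in N (left out, the last holds). Time passes only in rows, so rows that do not move let the fingers close. It gives the time, the measured TCP pose, the force and the opening at its end, in the units of the state.
- get_obs(): the state, without advancing time (a new reading comes with each control period).
- camera(name): name is "scene" or "top"; returns the picture (384x512x3 uint8, red, green, blue); there is no depth.
- calibration(name): a dict with "intrinsics" (3x3 intrinsics, pixels), "dist" ([k1, k2, p1, p2, k3] as OpenCV has them; the pictures are not rectified), "T" (4x4, takes a point from camera to world coordinates). Camera axes: x right, y down, z forward; pixel columns grow to the right and rows downward; lengths in m; the calibration is good to about 2 mm. A picture is of the moment at which its call begins. calibration takes no time and is no camera call.
- job_done(): hands the job in, once; it reports no verdict.
The state is a dict: "time": time; "q": joint angles; "qd": joint speeds; "joint_efforts": joint torques, N m; "ee_pos": TCP position; "tcp_rot": TCP orientation; "wrist_force": force on the tool from outside, world axes, zero at the start; "torque": the same for the moment, N m; "opening": finger opening in m.
Only numpy, scipy, OpenCV 4.12 (cv2) and the standard library are available. Lean on these libraries where they do the work, as an engineer would, in place of code of your own. Each camera call takes 0.05 s, during which the arm holds its last target.

## Working session

There is one attempt and no reset: what is moved stays moved. The work goes in short steps, Python scripts to look and compute and a tool call to move; the robot and the scene stay as the last step left them, time stands still between calls to the robot, and variables do not carry over. Pictures are saved under pics/ and viewed, and the job is handed in when it is done.

Besides the shell and the picture viewer there is one more tool, called after ">>>" as name([rows], argument=value, ...), one row to a line, values as JSON. apply_moves: Moves the arm, as the interface text tells. Its arguments: {"type":"object","properties":{"rows":{"type":"array","items":{"type":"array","items":{"type":"number"}}},"grip_force":{"type":"number"}},"required":["rows"]}

```bash
mkdir -p pics
python3 - <<'E'
from workcell import *
import cv2
for n in("scene","top"):
    im=camera(n); cv2.imwrite(f"pics/{n}0.png",im[:,:,::-1]); c=calibration(n); print(n,c)
print(tip_reach if not callable(tip_reach) else tip_reach()); print(get_obs())
E
```

```text
scene {'intrinsics': array([[409.50296146,   0.        , 258.25171363],
       [  0.        , 409.50296146, 194.38525641],
       [  0.        ,   0.        ,   1.        ]]), 'dist': array([-0.1183765,  0.       ,  0.       ,  0.       ,  0.       ]), 'T': array([[-0.01078598,  0.83121552, -0.55584569,  1.25091061],
       [ 0.99988344,  0.0149727 ,  0.00298791,  0.08994226],
       [ 0.01080611, -0.55574867, -0.83128012,  1.26945036],
       [ 0.        ,  0.        ,  0.        ,  1.        ]])}
top {'intrinsics': array([[414.48072774,   0.        , 253.91603224],
       [  0.        , 414.48072774, 199.42861891],
       [  0.        ,   0.        ,   1.        ]]), 'dist': array([-0.00740444,  0.        ,  0.        ,  0.        ,  0.        ]), 'T': array([[-8.81558491e-04, -9.91243313e-01,  1.32045132e-01,
         3.03667592e-01],
       [-9.99914625e-01,  2.59524826e-03,  1.28065247e-02,
         9.05093770e-02],
       [-1.30370719e-02, -1.32022569e-01, -9.91160974e-01,
         1.26856481e+00],
       [ 0.00000000e+00,  0.00000000e+00,  0.00000000e+00,
         1.00000000e+00]])}
0.017
{'time': 0.1, 'q': array([7.33957388e+01, 5.00769957e+00, 1.00402385e+01, 9.50980880e+01,
       1.06382272e-03, 9.00026068e+01]), 'qd': array([-0.0019776 , -0.0011088 ,  0.07389242,  0.02723918, -0.06816298,
        0.03241121]), 'joint_efforts': array([ 2.05698285e-05, -5.21558225e+01,  4.65655160e+01,  1.60503091e-02,
       -6.77208664e-05,  9.75793654e-06]), 'ee_pos': array([0.15711502, 0.52690613, 0.24766748]), 'tcp_rot': array([-1.79934451e+02, -1.06083972e-03,  1.63393131e+02]), 'wrist_force': array([-0.29571105,  0.53844483, -0.83354083]), 'torque': array([ 0.01090153,  0.01826626, -0.04246238]), 'opening': 0.08546539196633397}
```

View pics/scene0.png

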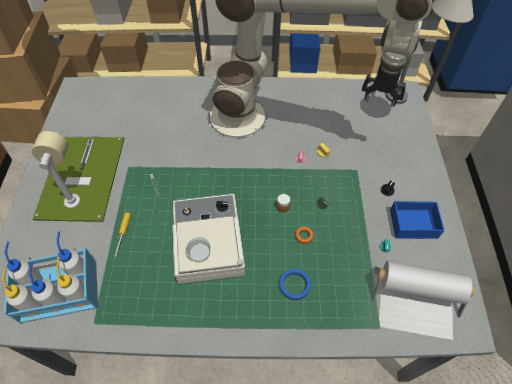

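View pics/top0.png

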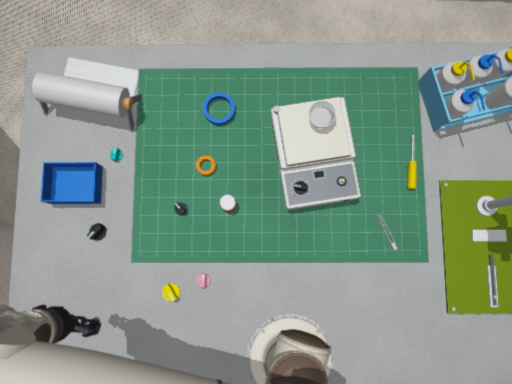

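In the top view, the possible loose knobs are:
- black on the mat at (181,209)
- larger black off the mat at (96,231)
- turquoise at (116,154)
- yellow at (171,292)
- pink at (204,281)
- fitted heat knob at (300,187)

The smaller black one at (181,209) fits the description. I'll check it in close crops.

```bash
cat > h.py <<'E'
import numpy as np, cv2
from workcell import *
def proj(n,P):
    c=calibration(n);Ti=np.linalg.inv(c["T"]);P=np.atleast_2d(np.asarray(P,float))
    return cv2.projectPoints(P,cv2.Rodrigues(Ti[:3,:3])[0],Ti[:3,3],c["intrinsics"],c["dist"])[0].reshape(-1,2)
def ray(n,uv,z):
    c=calibration(n);uv=np.asarray(uv,float).reshape(-1,1,2)
    d=cv2.undistortPoints(uv,c["intrinsics"],c["dist"]).reshape(-1,2)
    d=np.c_[d,np.ones(len(d))]@c["T"][:3,:3].T;o=c["T"][:3,3]
    return o+d*((z-o[2])/d[:,2])[:,None]
def crop(im,x,y,w,h,s): return cv2.resize(im[y:y+h,x:x+w],None,fx=s,fy=s,interpolation=cv2.INTER_CUBIC)
E
python3 - <<'E'
import cv2
from h import *
t=cv2.imread("pics/top0.png");s=cv2.imread("pics/scene0.png")
a=crop(t,161,192,40,30,10);b=crop(t,76,216,40,30,10)
c=crop(s,303,188,40,30,10);d=crop(s,369,173,40,30,10)
cv2.imwrite("pics/k.png",np.vstack([np.hstack([a,b]),np.hstack([c,d])]))
cv2.imwrite("pics/hp_t.png",crop(t,275,155,90,60,8))
cv2.imwrite("pics/hp_s.png",crop(s,165,190,90,60,8))
E
```

```text
(no output)
```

View pics/k.png

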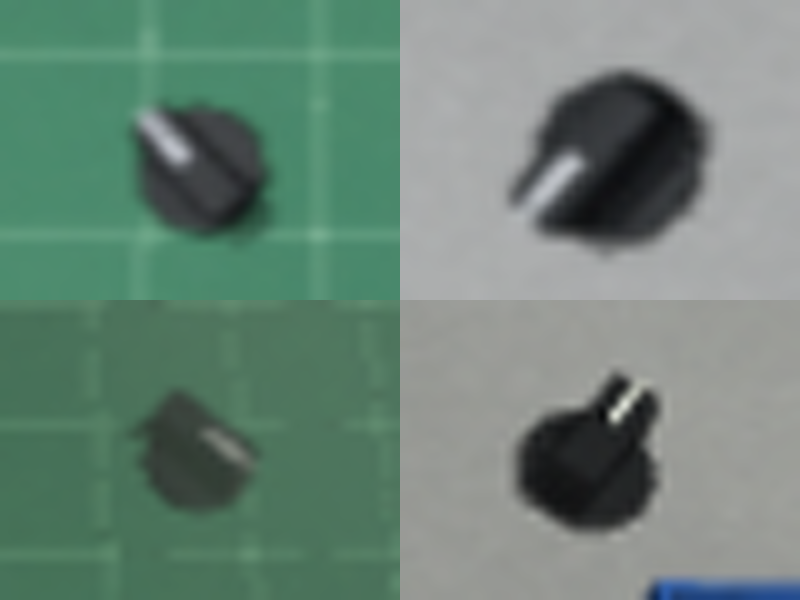

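View pics/hp_t.png

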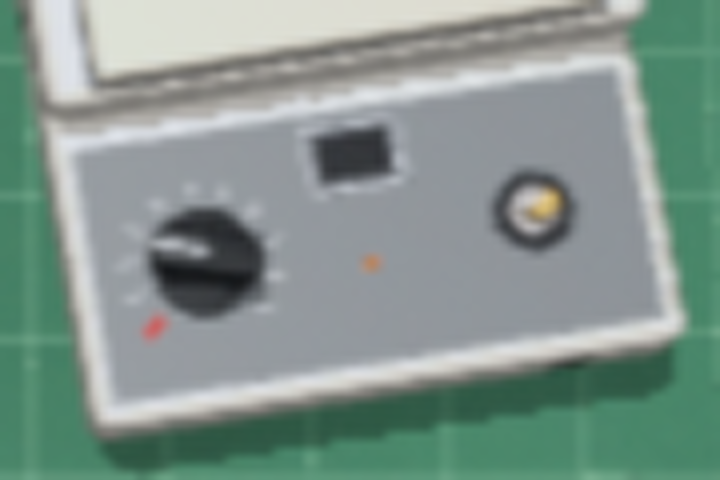

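View pics/hp_s.png

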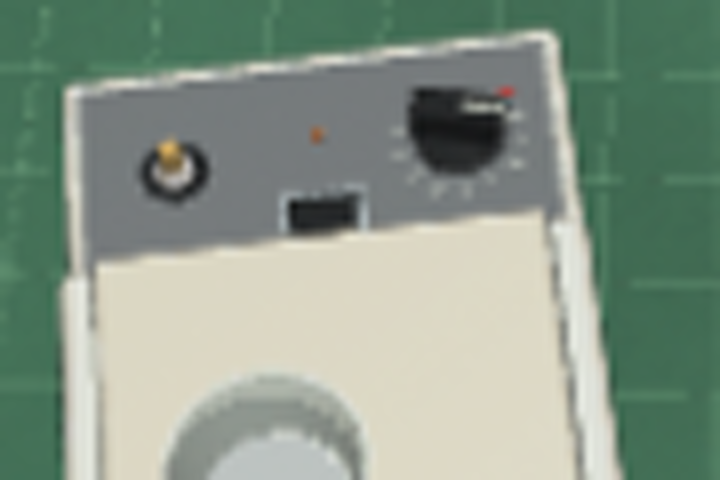

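The black knob at (181,209) is about 13 px across, which matches 40 mm. The other black one is about 17 px, so the choice holds. Next I'll fit the hotplate pose.

Run:
```python
from h import *
t=cv2.imread("pics/top0.png");s=cv2.imread("pics/scene0.png")
cv2.imwrite("pics/hpb_t.png",crop(t,265,90,100,125,5)[:, :])
cv2.imwrite("pics/hpb_s.png",crop(s,160,185,100,110,5))
```

```text
(no output)
```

View pics/hpb_t.png

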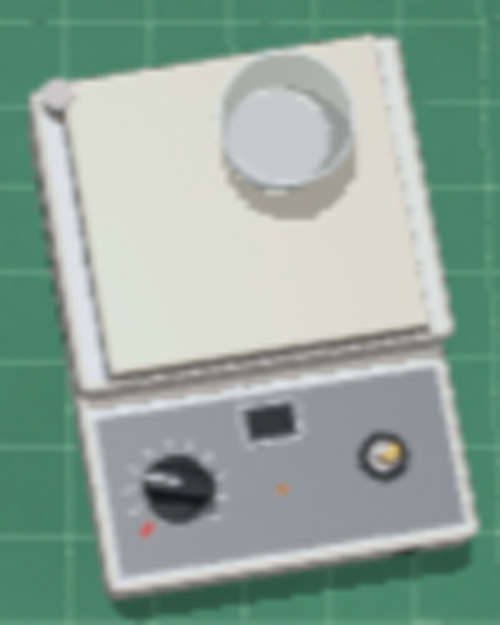

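View pics/hpb_s.png

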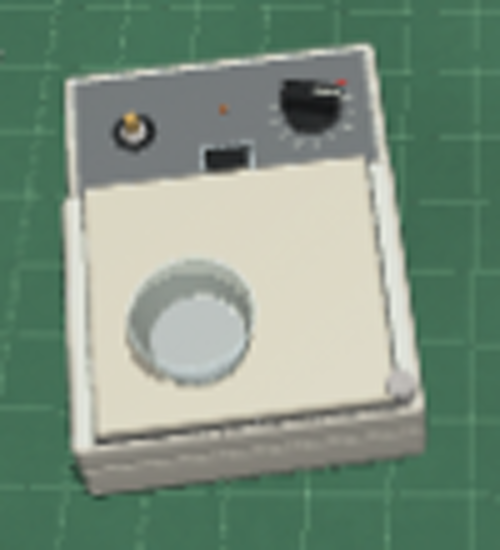

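```bash
cat > fit.py <<'E'
from h import *
from scipy.optimize import least_squares
def un(c,off,s): return (np.array(c,float)+.5)/s-.5+np.array(off)
obs=[("top",[-.15,.11,.063],un((110,585),(265,90),5)),("top",[-.15,-.11,.063],un((476,530),(265,90),5)),
("scene",[-.15,-.11,.063],un((68,79),(160,185),5)),("scene",[-.15,.11,.063],un((371,45),(160,185),5)),
("top",[-.095,-.062,.065],un((535,208),(275,155),8)),("scene",[-.095,-.062,.065],un((174,171),(165,190),8)),
("top",[-.035,-.11,.063],un((443,363),(265,90),5)) ,("scene",[.15,.11,.003],un((425,455),(160,185),5)),("scene",[.15,-.11,.003],un((97,495),(160,185),5))]
def w(p,X):
    c,s=np.cos(p[2]),np.sin(p[2]);X=np.atleast_2d(np.asarray(X,float))
    return np.c_[p[0]+c*X[:,0]-s*X[:,1],p[1]+s*X[:,0]+c*X[:,1],X[:,2]]
def res(p): return np.concatenate([(proj(n,w(p,X))[0]-uv) for n,X,uv in obs])
r=least_squares(res,[.5,0,0],loss="soft_l1");p=r.x
if __name__=="__main__":
    print(p,np.degrees(p[2]));print(res(p).reshape(-1,2).round(2))
    print("shaft",w(p,[-.095,-.062,.082]),"heat",w(p,[-.095,.062,.0795]))
    for n in("top","scene"):
        print(n,proj(n,w(p,[[-.095,-.062,.082],[-.095,-.062,.063],[-.095,.062,.092],[-.095,.062,.067]])))
        r2=[k for k in range(1)]
        a=np.radians(135);print("red r=.028",proj(n,w(p,[-.095+.028*np.cos(a),.062+.028*np.sin(a),.063])))
E
python3 fit.py
```

```text
[ 0.60361207 -0.07553255  0.14956534] 8.569462841939773
[[-0.12  1.35]
 [ 0.89  1.05]
 [-0.44 -0.81]
 [ 0.99 -0.81]
 [-0.12  0.13]
 [ 0.63  0.06]
 [ 0.35 -3.51]
 [ 0.73  2.43]
 [-0.64  2.51]]
shaft [[ 0.51891117 -0.15099617  0.082     ]] heat [[ 0.50043414 -0.02838051  0.0795    ]]
top [[342.467425   179.65623804]
 [341.1859267  180.81291122]
 [300.57514533 185.49862444]
 [299.73524767 186.90801356]]
red r=.028 [[294.05175258 194.72194393]]
scene [[186.26971489 208.4003892 ]
 [187.01624791 211.30050458]
 [222.21332002 202.82400906]
 [222.66529201 206.71284952]]
red r=.028 [[227.85666341 201.93585726]]
```

```bash
sed -i 's/^("top",\[-.035.*$/("top",[-.1148,.0818,.063],un((155,327),(275,155),8)),("scene",[-.1148,.0818,.063],un((505,92),(165,190),8))]/' fit.py; python3 fit.py
python3 - <<'E'
from fit import *
t=cv2.imread("pics/top0.png");s=cv2.imread("pics/scene0.png")
def circ(c,r,z): 
    a=np.linspace(0,2*np.pi,60); return np.c_[c[0]+r*np.cos(a),c[1]+r*np.sin(a),0*a+z]
out=[]
for n,im,o in(("top",t,(275,155)),("scene",s,(165,190))):
    v=crop(im,o[0],o[1],90,60,8)
    for c,r,z,col in(((-.095,-.062),.005,.082,(255,0,0)),((-.095,-.062),.005,.063,(0,255,0)),((-.095,.062),.02,.067,(0,255,255)),((-.095,.062),.02,.092,(255,0,255))):
        q=((proj(n,w(p,circ(c,r,z)))-np.array(o)+.5)*8-.5)
        cv2.polylines(v,[q.round().astype(int)],False,col,1)
    q=((proj(n,w(p,[[-.035,.11,.063],[-.15,.11,.063],[-.15,-.11,.063],[-.035,-.11,.063]]))-np.array(o)+.5)*8-.5)
    cv2.polylines(v,[q.round().astype(int)],False,(0,0,255),1)
    cv2.imwrite(f"pics/ov_{n}.png",v)
E
```

```text
[ 0.60467133 -0.07493585  0.15545523] 8.906928650028044
[[ 0.01  1.16]
 [ 0.93  0.43]
 [-0.56 -0.38]
 [ 0.88 -0.68]
 [-0.17 -0.37]
 [ 0.61  0.43]
 [ 0.16 -0.95]
 [ 0.12  1.04]]
shaft [[ 0.52041637 -0.15089704  0.082     ]] heat [[ 0.50121747 -0.02839234  0.0795    ]]
top [[342.41800324 179.14515754]
 [341.13748158 180.30952011]
 [300.57495747 185.22957395]
 [299.73513674 186.64432594]]
red r=.028 [[294.09793026 194.49060326]]
scene [[186.25144987 208.77564873]
 [186.99873219 211.67322862]
 [222.19624381 203.01749173]
 [222.64864168 206.90465637]]
red r=.028 [[227.80519278 202.10012906]]
```

View pics/ov_top.png

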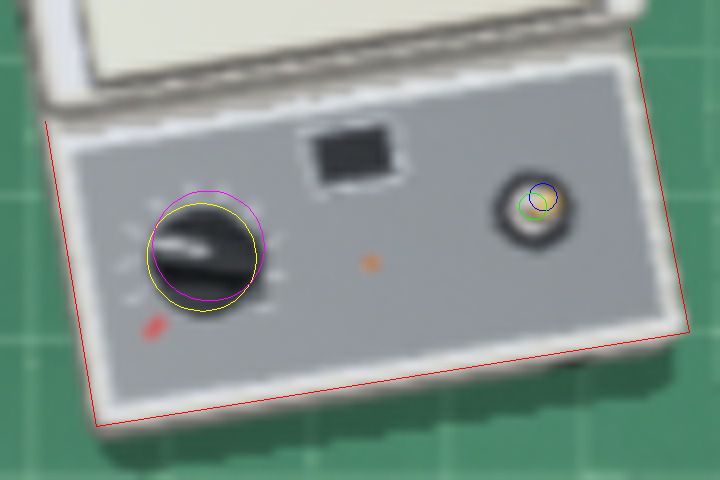

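View pics/ov_scene.png

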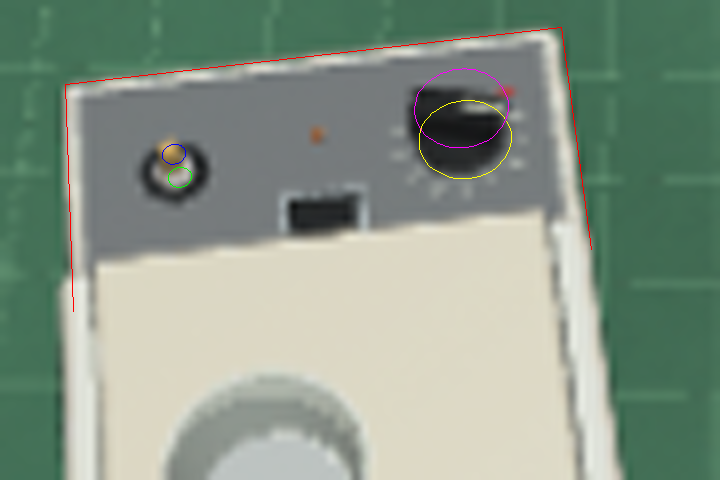

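Run:
```python
from h import *
T=[];S=[]
for i in range(6):
    T.append(camera("top").astype(float));S.append(camera("scene").astype(float))
T=np.mean(T,0);S=np.mean(S,0);np.savez("avg.npz",T=T,S=S)
def z(im,x,y,wd,h,s): return cv2.resize(im[y:y+h,x:x+wd].clip(0,255).astype(np.uint8)[:,:,::-1],None,fx=s,fy=s,interpolation=cv2.INTER_NEAREST)
cv2.imwrite("pics/n1.png",np.vstack([np.hstack([z(T,334,173,16,16,24),z(T,290,177,20,20,19)[:384,:384].copy() if 0 else cv2.resize(z(T,289,176,20,20,19),(384,384))]),np.hstack([z(S,178,200,16,16,24),cv2.resize(z(S,212,194,20,20,19),(384,384))])])[:, :])
im=cv2.imread("pics/n1.png");cv2.imwrite("pics/n1.png",cv2.resize(im,(600,600),interpolation=cv2.INTER_AREA))
```

```text
(no output)
```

View pics/n1.png

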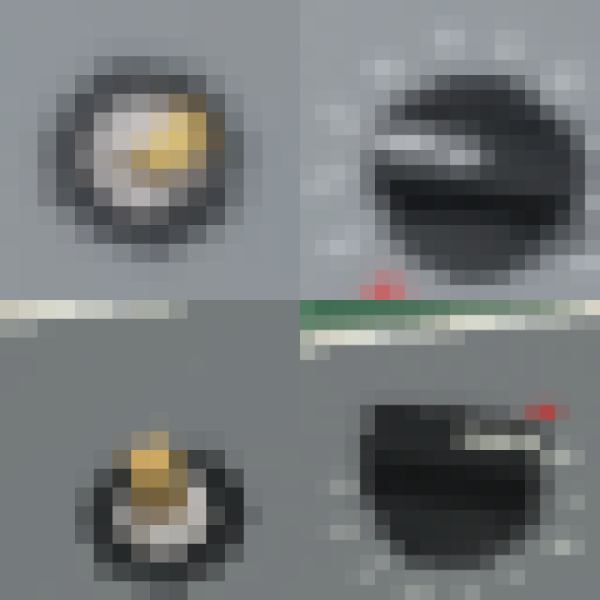

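```bash
cat > dfit.py <<'E'
from fit import *
from scipy.optimize import nnls,minimize
import matplotlib
E
sed -i '/matplotlib/d' dfit.py
cat >> dfit.py <<'E'
A=np.load("avg.npz");IM={"top":A["T"],"scene":A["S"]}
WIN={"top":(334,173,16,16),"scene":(178,200,17,16)}
SS=12
base=w(p,[-.095,-.062,.063])[0]
def poly(n,P,off):
    x,y,W,H=WIN[n]; q=(proj(n,P)+off-np.array([x,y])+.5)*SS
    m=np.zeros((H*SS,W*SS),np.uint8); 
    q=cv2.convexHull(q.astype(np.float32)).reshape(-1,2)
    cv2.fillPoly(m,[np.round(q*16-8).astype(np.int32)],1,shift=4); return m.astype(bool)
def circ(r,z):
    a=np.linspace(0,2*np.pi,48,endpoint=False);return base*[1,1,0]+np.c_[r*np.cos(a),r*np.sin(a),0*a+z]
def D(th,z,r=.005):
    a0=np.arccos(.4);a=np.linspace(a0,2*np.pi-a0,30)+th
    return base*[1,1,0]+np.c_[r*np.cos(a),r*np.sin(a),0*a+z]
def layers(n,th,off,ro,ri,zr,zd):
    L=[]
    ring=poly(n,circ(ro,zr),off);disc=poly(n,circ(ri,zd),off)
    b=D(th,zd);t=D(th,.082);hull=poly(n,np.r_[b,t],off);top=poly(n,t,off)
    fl=poly(n,np.r_[b[[0,-1]],t[[0,-1]]],off)
    c=calibration(n)["T"][:3,3]-base; vis=c[0]*np.cos(th)+c[1]*np.sin(th)>.002
    lab=np.zeros(ring.shape,int);lab[ring]=1;lab[disc]=2;lab[hull]=3
    if vis: lab[hull&fl]=4
    lab[top]=5
    H,W=WIN[n][3],WIN[n][2]
    cov=[(lab==k).reshape(H,SS,W,SS).mean((1,3)).ravel() for k in range(6)]
    return np.array(cov).T
def cost(n,th,q,ret=False):
    C=layers(n,th,q[:2],q[2],q[3],q[4],q[5]);x,y,W,H=WIN[n]
    I=IM[n][y:y+H,x:x+W].reshape(-1,3);e=0;cols=[]
    for k in range(3):
        s,r=nnls(np.r_[C,np.eye(6)*.05],np.r_[I[:,k],np.zeros(6)]);e+=r*r;cols.append(s)
    return (e,np.array(cols).T) if ret else e
if __name__=="__main__":
    best={}
    q0={"top":[0,.3,.0135,.0095,.064,.064],"scene":[-.4,-.5,.0135,.0095,.064,.064]}
    for n in("top","scene"):
        for d in range(0,360,20):
            th=np.radians(d)
            sc=np.array([1,1,.003,.002,.004,.004])
            r=minimize(lambda u:cost(n,th,np.array(q0[n])+u*sc),np.zeros(6),method="Nelder-Mead",options=dict(maxfev=220,initial_simplex=np.r_[np.zeros((1,6)),np.eye(6)*.4]))
            print(n,d,round(r.fun),(np.array(q0[n])+r.x*sc).round(4))
E
python3 dfit.py
```

```text
top 0 44305 [0.0399 0.5322 0.0151 0.0088 0.0629 0.0638]
top 20 39903 [0.033  0.5381 0.015  0.0087 0.0631 0.0643]Traceback (most recent call last):
  File "dfit.py", line 42, in <module>
    r=minimize(lambda u:cost(n,th,np.array(q0[n])+u*sc),np.zeros(6),method="Nelder-Mead",options=dict(maxfev=220,initial_simplex=np.r_[np.zeros((1,6)),np.eye(6)*.4]))
    res = _minimize_neldermead(fun, x0, args, callback, bounds=bounds,
                               **options)
    fxcc = func(xcc)
    fx = function(np.copy(x), *(wrapper_args + args))
  File "dfit.py", line 42, in <lambda>
    r=minimize(lambda u:cost(n,th,np.array(q0[n])+u*sc),np.zeros(6),method="Nelder-Mead",options=dict(maxfev=220,initial_simplex=np.r_[np.zeros((1,6)),np.eye(6)*.4]))
                        ~~~~^^^^^^^^^^^^^^^^^^^^^^^^^^^
  File "dfit.py", line 30, in cost
    C=layers(n,th,q[:2],q[2],q[3],q[4],q[5]);x,y,W,H=WIN[n]
  File "dfit.py", line 19, in layers
    ring=poly(n,circ(ro,zr),off);disc=poly(n,circ(ri,zd),off)
                                      ~~~~^^^^^^^^^^^^^^^^^^^
  File "dfit.py", line 8, in poly
    x,y,W,H=WIN[n]; q=(proj(n,P)+off-np.array([x,y])+.5)*SS
                       ~~~~^^^^^
  File "h.py", line 4, in proj
    c=calibration(n);Ti=np.linalg.inv(c["T"]);P=np.atleast_2d(np.asarray(P,float))
ValueError: time passes only in moves, steps and waits
```

```bash
python3 - <<'E'
from workcell import *;import pickle
pickle.dump({n:calibration(n) for n in("top","scene")},open("cal.pkl","wb"))
E
sed -i 's/^from workcell.*/from workcell import get_obs,camera,job_done\nimport pickle\n_C=pickle.load(open("cal.pkl","rb"))\ndef calibration(n): return _C[n]/' h.py
time timeout 560 python3 dfit.py
```

```text
top 0 44305 [0.0399 0.5322 0.0151 0.0088 0.0629 0.0638]
top 20 39903 [0.033  0.5381 0.015  0.0087 0.0631 0.0643]
top 40 34485 [0.0285 0.5106 0.0151 0.0087 0.0631 0.0636]
top 60 35252 [-0.0269  0.5391  0.0151  0.0087  0.0637  0.0644]
top 80 37252 [-0.024   0.5665  0.0151  0.0087  0.0637  0.0642]
top 100 39257 [-0.0284  0.5465  0.015   0.0087  0.0638  0.0641]
top 120 39180 [-0.0123  0.5842  0.0151  0.0088  0.0637  0.064 ]
top 140 38985 [-0.0568  0.5697  0.0151  0.0088  0.0633  0.0637]
top 160 36998 [-0.0103  0.5779  0.0151  0.0089  0.0634  0.0643]
top 180 38407 [-0.0285  0.5596  0.0149  0.0088  0.0634  0.064 ]
top 200 39879 [-0.0203  0.5616  0.015   0.0088  0.0634  0.0638]
top 220 46858 [0.0025 0.5479 0.015  0.0089 0.0631 0.0641]
top 240 52242 [0.0063 0.5746 0.0151 0.0089 0.0632 0.0644]
top 260 53202 [0.0092 0.5483 0.0151 0.0089 0.0633 0.0652]
top 280 53157 [0.0264 0.5291 0.0151 0.009  0.0627 0.0644]
top 300 53619 [0.0609 0.4961 0.0151 0.0089 0.0626 0.0643]
top 320 52369 [0.0288 0.5056 0.0151 0.0089 0.0624 0.0645]
top 340 50269 [0.0271 0.5301 0.0151 0.0089 0.063  0.0647]
scene 0 154902
[... 528 characters left out ...]
7784 [-0.6184 -0.5769  0.0151  0.0084  0.0633  0.0647]
scene 180 163871 [-0.6603 -0.721   0.0151  0.0084  0.0619  0.0643]
scene 200 165145 [-0.6769 -0.6208  0.0151  0.0086  0.0625  0.0648]
scene 220 169394 [-0.6554 -0.5427  0.015   0.0086  0.0631  0.0653]
scene 240 173021 [-0.6577 -0.5279  0.015   0.0088  0.063   0.0656]
scene 260 177371 [-0.6539 -0.4622  0.0151  0.0086  0.0634  0.0659]
scene 280 183941 [-0.686  -0.4548  0.015   0.0087  0.0636  0.0656]
scene 300 173085 [-0.6797 -0.4025  0.0151  0.0087  0.0641  0.0659]
scene 320 161413 [-0.6704 -0.4399  0.0152  0.0086  0.064   0.0654]
scene 340 156027 [-0.6431 -0.4561  0.0152  0.0085  0.0639  0.0653]
real	0m37.652s
user	0m31.168s
sys	0m0.229s
```

```bash
cat > d2.py <<'E'
from dfit import *
import dfit
Q={"top":[0,.54,.0151,.00875,.0635,.064],"scene":[-.63,-.47,.0151,.0085,.064,.0653]}
def cost2(n,th,q,ret=False):
    C=layers(n,th,q[:2],q[2],q[3],q[4],q[5]);x,y,W,H=WIN[n]
    I=IM[n][y:y+H,x:x+W].reshape(-1,3)
    m=(layers(n,0,Q[n][:2],.012,.012,.064,.064)[:,2:].sum(1)>.5)|(layers(n,0,Q[n][:2],.012,.012,.082,.082)[:,2:].sum(1)>.5)
    m&=C[:,0]<.2
    e=0;cols=[];R=np.zeros((H*W,3))
    for k in range(3):
        s,r=nnls(np.r_[C[m],np.eye(6)*.05],np.r_[I[m,k],np.zeros(6)]);e+=r*r;cols.append(s);R[:,k]=C@s
    return (e/m.sum(),np.array(cols).T,R.reshape(H,W,3)) if ret else e/m.sum()
sc=np.array([1,1,.003,.002,.004,.004])
for n in Q:
    for d in range(0,360,10):
        th=np.radians(d)
        r=minimize(lambda u:cost2(n,th,np.array(Q[n])+u*sc)+20*(u**2).sum(),np.zeros(6),method="Nelder-Mead",options=dict(maxfev=150,initial_simplex=np.r_[np.zeros((1,6)),np.eye(6)*.3]))
        q=np.array(Q[n])+r.x*sc
        e,c,R=cost2(n,th,q,True);print(n,d,round(e,1),q[:2].round(2),c[2:].astype(int).tolist() if d%30==10 else "")
E
python3 d2.py
```

```text
top 0 505.4 [-0.02  0.45] 
top 10 465.0 [-0.02  0.51] [[168, 165, 166], [153, 142, 127], [0, 0, 0], [216, 190, 128]]
top 20 433.1 [-0.03  0.48] 
top 30 384.5 [-0.02  0.51] 
top 40 342.2 [-0.02  0.48] [[172, 168, 169], [145, 132, 110], [0, 0, 0], [214, 188, 124]]
top 50 321.5 [-0.02  0.48] 
top 60 342.9 [-0.05  0.49] 
top 70 363.5 [-0.07  0.5 ] [[166, 162, 162], [137, 122, 98], [194, 184, 171], [211, 185, 124]]
top 80 389.0 [-0.04  0.49] 
top 90 406.3 [-0.05  0.5 ] 
top 100 416.5 [-0.08  0.51] [[164, 161, 160], [119, 102, 72], [186, 174, 153], [211, 186, 130]]
top 110 444.2 [-0.09  0.5 ] 
top 120 436.6 [-0.09  0.52] 
top 130 489.5 [-0.06  0.52] [[163, 159, 159], [0, 0, 0], [187, 171, 139], [212, 190, 139]]
top 140 445.0 [-0.07  0.52] 
top 150 405.5 [-0.1   0.54] 
top 160 394.7 [-0.09  0.54] [[158, 154, 153], [200, 207, 230], [175, 154, 108], [213, 192, 148]]
top 170 395.9 [-0.08  0.54] 
top 180 410.1 [-0.06  0.5 ] 
top 190 426.7 [-0.04  0.53] [[161, 156, 152], [172, 171, 178], [186, 157, 86], [210, 191, 151]]
top 200 448.1 [-0.06  0.5 ] 
top 210 479.9 [-0.04  0.51] 
top 220 563.9 [-0.
[... 1846 characters left out ...]
], [126, 113, 88], [0, 0, 0], [169, 138, 79]]
scene 230 567.0 [-0.61 -0.4 ] 
scene 240 603.6 [-0.63 -0.42] 
scene 250 649.1 [-0.64 -0.4 ] [[181, 179, 179], [127, 113, 87], [0, 0, 0], [175, 144, 83]]
scene 260 764.5 [-0.65 -0.46] 
scene 270 929.5 [-0.64 -0.46] 
scene 280 1095.0 [-0.69 -0.4 ] [[162, 158, 153], [132, 118, 93], [0, 0, 0], [189, 153, 83]]
scene 290 1076.3 [-0.7  -0.43] 
scene 300 904.4 [-0.68 -0.41] 
scene 310 757.0 [-0.69 -0.46] [[167, 164, 160], [136, 124, 100], [115, 91, 47], [191, 157, 92]]
scene 320 607.5 [-0.67 -0.44] 
scene 330 513.7 [-0.66 -0.41] 
scene 340 472.2 [-0.66 -0.43] [[175, 171, 168], [136, 124, 102], [121, 103, 70], [196, 161, 93]]
scene 350 430.6 [-0.66 -0.43]
```

```bash
cat > kfit.py <<'E'
from fit import *
from scipy.optimize import nnls,minimize
A=np.load("avg.npz");IM={"top":A["T"],"scene":A["S"]};SS=10
def run(n,c0,z0,d0,half=11,mask=None):
    uv0=proj(n,[[c0[0],c0[1],z0+.01]])[0].round().astype(int);x,y=uv0-half;W=H=2*half+1
    I=IM[n][y:y+H,x:x+W].reshape(-1,3)
    def fill(P):
        q=(proj(n,P)-np.array([x,y])+.5)*SS;q=cv2.convexHull(q.astype(np.float32)).reshape(-1,2)
        m=np.zeros((H*SS,W*SS),np.uint8);cv2.fillPoly(m,[np.round(q*16-8).astype(np.int32)],1,shift=4);return m.astype(bool)
    a=np.linspace(0,2*np.pi,60)
    def render(q):
        cx,cy,th,ls,lw=q;c,s=np.cos(th),np.sin(th)
        def L(X):X=np.asarray(X,float);return np.c_[cx+c*X[:,0]-s*X[:,1],cy+s*X[:,0]+c*X[:,1],z0+X[:,2]]
        ci=lambda r,z:L(np.c_[r*np.cos(a),r*np.sin(a),0*a+z])
        bx=lambda z:L([[sx*.02,sy*.008,z] for sx in(-1,1) for sy in(-1,1)])
        lab=np.zeros((H*SS,W*SS),int)
        lab[fill(np.r_[ci(.02,0),ci(.02,.005)])]=1;lab[fill(ci(.02,.005))]=2
        cam=calibration(n)["T"][:3,3]-[cx,cy,z0]
        for k,sy in((3,1),(4,-1)):
            if sy*(-s*cam[0]+c*cam[1])>.008: lab[fill(L([[sx*.02,sy*.008,z] for sx in(-1,1) for z in(.005,.025)]))]=k
        for k,sx in((5,1),(6,-1)):
            if sx*(c*cam[0]+s*cam[1])>.02: lab[fill(L([[sx*.02,sy*.008,z] for sy in(-1,1) for z in(.005,.025)]))]=k
        lab[fill(bx(.025))]=7
        lab[fill(L([[xx,yy*lw,.025] for xx in(ls,.0195) for yy in(-1,1)]))]=8
        return np.array([(lab==k).reshape(H,SS,W,SS).mean((1,3)).ravel() for k in range(9)]).T
    def cost(q,ret=0):
        C=render(q);m=C[:,0]<.6;e=0;cols=[]
        # background colour from window median
        for k in range(3):
            s,r=nnls(np.r_[C,np.eye(9)*.05],np.r_[I[:,k],np.zeros(9)]);e+=np.minimum((C@s-I[:,k])**2,900).sum();cols.append(s)
        return e
    sc=np.array([.003,.003,.15,.004,.001]);best=None
    for dd in (-12,0,12):
        b=np.array([c0[0],c0[1],np.radians(d0+dd),.006,.0015])
        r=minimize(lambda u:cost(b+u*sc)+1e6*(not .0005<b[4]+u[4]*sc[4]<.003),np.zeros(5),method="Nelder-Mead",options=dict(maxfev=350,initial_simplex=np.r_[np.zeros((1,5)),np.eye(5)*.6]))
        q=b+r.x*sc;print(n,round(r.fun),q[:2].round(4),np.degrees(q[2]).round(1),q[3:].round(4))
k=ray("top",[(180.9,208.5)],.01)[0];print("knob0",k, ray("scene",[(322.6,203.5)],.01))
for n in("top","scene"): run(n,k[:2],.003,42)
for n in("top","scene"): run(n,(.5,-.029),.067,78)
E
python3 kfit.py
```

```text
knob0 [0.44389649 0.33042203 0.01      ] [[0.44468445 0.33063961 0.01      ]]
top 117137 [0.4434 0.3311] 44.8 [0.0016 0.0029]
top 118203 [0.4432 0.331 ] 43.4 [0.0017 0.003 ]
top 125393 [0.4434 0.3302] 46.5 [0.0021 0.003 ]
scene 26786 [0.4435 0.3297] 47.2 [0.0006 0.0025]
scene 26542 [0.4435 0.3296] 47.1 [0.0006 0.0028]
scene 28465 [0.4439 0.3297] 50.8 [0.001 0.003]
top 149018 [ 0.4987 -0.0292] 79.2 [-0.0001  0.0023]
top 160574 [ 0.499  -0.0292] 80.8 [0.0044 0.002 ]
top 150789 [ 0.499  -0.0292] 79.4 [0.003 0.003]
scene 241547 [ 0.5001 -0.0304] 84.4 [0.004  0.0009]
scene 233289 [ 0.4999 -0.0305] 86.5 [0.0022 0.0022]
scene 240522 [ 0.4997 -0.0304] 85.6 [0.0049 0.0025]
```

Shaft flat direction comes out at about 40° in world axes. Loose knob: (443.5, 330.4) mm, 45.5°. Heat knob: (499.5, -29.8) mm, about 80°, and it has to go to about 144°. I'm moving above the heat knob.

>>> apply_moves([
  [21.4,-34.8,-4,0,0,-10,0.5],
  [21.4,-34.8,-4,0,0,-10,0.5],
  [21.4,-34.8,-4,0,0,-10,0.5],
  [21.4,-34.8,-4,0,0,-10,0.5],
  [21.4,-34.8,-4,0,0,-10,0.5],
  [21.4,-34.8,-4,0,0,-10,0.5],
  [21.4,-34.8,-4,0,0,-10,0.5],
  [21.4,-34.8,-4,0,0,-10,0.5],
  [21.4,-34.8,-4,0,0,-3.4,0.5],
  [21.4,-34.8,-4,0,0,0,0.5],
  [21.4,-34.8,-4,0,0,0,0.5],
  [21.4,-34.8,-4,0,0,0,0.5],
  [21.4,-34.8,-4,0,0,0,0.5],
  [21.4,-34.8,-4,0,0,0,0.5],
  [21.4,-34.8,-4,0,0,0,0.5],
  [21.4,-34.8,-4,0,0,0,0.5],
  [0,0,0,0,0,0,0.5],
  [0,0,0,0,0,0,0.5],
], grip_force=20)

```text
time: 2.95
ee_pos: [0.4993, -0.0296, 0.1842]
tcp_rot: [-180.0, -0.0, 80.0]
wrist_force: [-0.5, 0.2, 0.1]
opening: 0.0428
```

Run:
```python
from h import *
print(get_obs())
t=camera("top")[:,:,::-1];s=camera("scene")[:,:,::-1]
cv2.imwrite("pics/a1.png",np.hstack([crop(t,250,140,100,100,4),crop(s,170,150,100,100,4)]))
```

```text
{'time': 2.95, 'q': array([-3.39775334e+00, -2.64656386e+00, -4.76615673e+00,  8.79053129e+01,
        1.16522267e-02,  9.66317079e+01]), 'qd': array([ 1.10438091, -0.73633863, -0.28269165,  0.07599447, -0.00894296,
       -0.1565162 ]), 'joint_efforts': array([-9.96689200e-01, -4.32229578e+01,  4.70955670e+01, -1.02937622e-01,
       -3.95893177e-02, -3.19362909e-02]), 'ee_pos': array([ 0.4993269 , -0.02959124,  0.18423921]), 'tcp_rot': array([-1.79973915e+02, -8.69796759e-03,  7.99705343e+01]), 'wrist_force': array([-0.51851813,  0.16820714,  0.11934926]), 'torque': array([-0.03721766, -0.0194899 , -0.00682108]), 'opening': 0.042809803079317435}
```

View pics/a1.png

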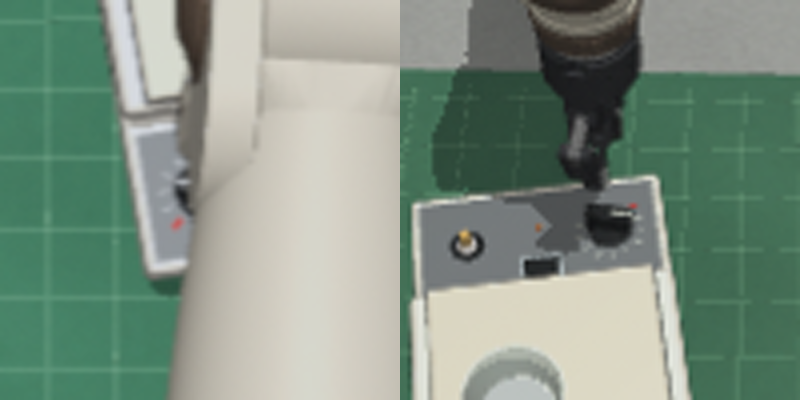

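The scene view shows the gripper directly over the heat knob. Descending.

>>> apply_moves([
  [0,0,-20,0,0,0,0.5],
  [0,0,-20,0,0,0,0.5],
  [0,0,-20,0,0,0,0.5],
  [0,0,-14,0,0,0,0.5],
  [0,0,-8,0,0,0,0.5],
  [0,0,-6,0,0,0,0.5],
  [0,0,0,0,0,0,0.5],
])

```text
time: 3.92
ee_pos: [0.4996, -0.0297, 0.0963]
tcp_rot: [-180.0, -0.0, 80.0]
wrist_force: [-0.5, 0.4, 0.2]
opening: 0.0428
```

>>> apply_moves([
  [0,0,0,0,0,0,0.65],
  [0,0,0,0,0,0,0.7],
  [0,0,0,0,0,0,0.75],
  [0,0,0,0,0,0,0.8],
  [0,0,0,0,0,0,0.85],
  [0,0,0,0,0,0,0.9],
  [0,0,0,0,0,0,0.9],
])

```text
time: 4.8
ee_pos: [0.4988, -0.0294, 0.0964]
tcp_rot: [-179.9, -0.0, 80.0]
wrist_force: [-5.5, 2.3, 4.3]
opening: 0.0155
```

Run:
```python
from h import *
o=get_obs();print(o['wrist_force'],o['torque'],o['opening'])
s=camera("scene")[:,:,::-1]
cv2.imwrite("pics/a2.png",crop(s,170,150,100,75,8))
```

```text
[-5.53995571  2.2571222   4.30056496] [0.36282349 1.20279759 0.01235743] 0.015468735839368716
```

View pics/a2.png

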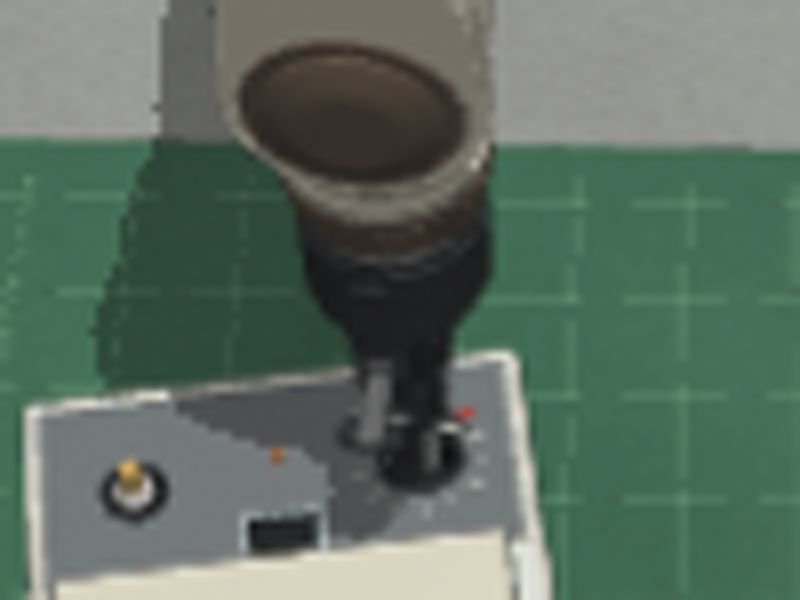

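>>> apply_moves([
  [-0.6,0,0,0,0,4,0.9],
  [0,0,0,0,0,8,0.9],
  [0,0,0,0,0,8,0.9],
  [0,0,0,0,0,8,0.9],
  [0,0,0,0,0,8,0.9],
  [0,0,0,0,0,8,0.9],
  [0,0,0,0,0,8,0.9],
  [0,0,0,0,0,8,0.9],
  [0,0,0,0,0,4,0.9],
  [0,0,0,0,0,0,0.9],
  [0,0,0,0,0,0,0.9],
])

```text
time: 6.22
ee_pos: [0.4982, -0.0296, 0.0964]
tcp_rot: [-180.0, -0.1, 144.0]
wrist_force: [-6.6, 0.5, 4.7]
opening: 0.0155
```

Run:
```python
from h import *
o=get_obs();print(o['wrist_force'],o['torque'],o['opening'],o['tcp_rot'],o['ee_pos'])
s=camera("scene")[:,:,::-1]
cv2.imwrite("pics/a3.png",crop(s,170,150,100,75,8))
```

```text
[-6.63327046  0.53233695  4.74075492] [0.20093848 1.18998798 0.06985407] 0.015450707147347378 [-1.79960892e+02 -7.15803134e-02  1.44003005e+02] [ 0.49821403 -0.02964277  0.09644871]
```

View pics/a3.png

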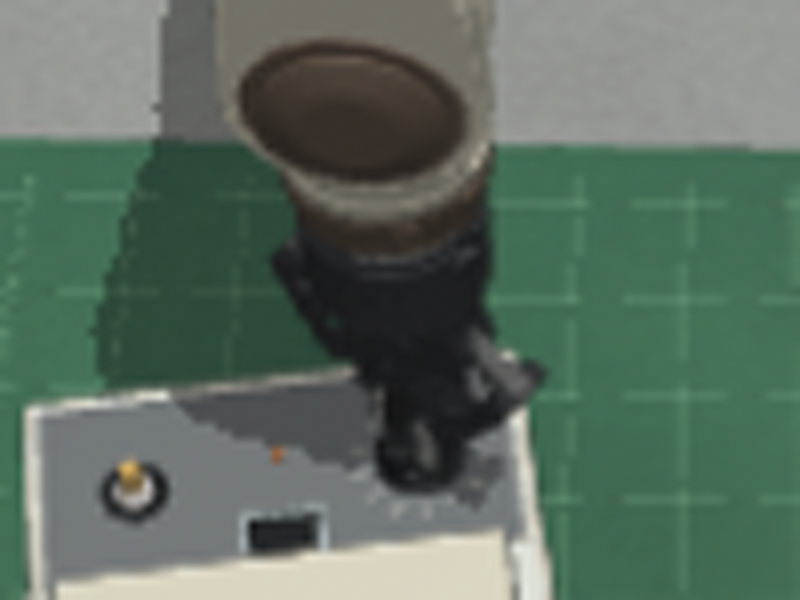

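>>> apply_moves([
  [-1,0,0,0,0,0,0.9],
  [0,0,0,0,0,0,0.9],
  [0,0,0,0,0,0,0.9],
])

```text
time: 6.65
ee_pos: [0.4981, -0.0297, 0.0965]
tcp_rot: [180.0, 0.0, 144.0]
wrist_force: [-1.0, 1.8, 2.6]
opening: 0.015
```

Forces are close to zero now, which puts the heat knob axis at about (498, -29.7) mm. Releasing and rising.

>>> apply_moves([
  [0,0,0,0,0,0,0.8],
  [0,0,0,0,0,0,0.7],
  [0,0,0,0,0,0,0.5],
  [0,0,0,0,0,0,0.5],
  [0,0,0,0,0,0,0.5],
  [0,0,10,0,0,0,0.5],
  [0,0,30,0,0,0,0.5],
  [0,0,40,0,0,0,0.5],
  [-5,40,20,0,0,0,0.5],
  [-5,40,0,0,0,0,0.5],
  [-5,40,0,0,0,0,0.5],
  [-5,40,0,0,0,0,0.5],
  [-5,40,0,0,0,0,0.5],
  [-5,40,0,0,0,0,0.5],
  [-5,40,0,0,0,0,0.5],
  [-5,40,0,0,0,0,0.5],
  [-5,20,0,0,0,0,0.5],
  [0,0,0,0,0,0,0.5],
])

```text
time: 8.9
ee_pos: [0.4526, 0.311, 0.1965]
tcp_rot: [-180.0, 0.0, 144.1]
wrist_force: [-0.7, -0.1, 0.2]
opening: 0.0425
```

```bash
python3 - <<'E'
from h import *
T=[];S=[]
for i in range(3):
    T.append(camera("top").astype(float));S.append(camera("scene").astype(float))
T=np.mean(T,0);S=np.mean(S,0);np.savez("avg.npz",T=T,S=S)
t=T.astype(np.uint8)[:,:,::-1];s=S.astype(np.uint8)[:,:,::-1]
cv2.imwrite("pics/a4.png",np.hstack([crop(t,275,165,50,50,8),crop(s,200,185,50,50,8)]))
cv2.imwrite("pics/a4b.png",np.hstack([crop(t,130,130,250,150,3)]))
E
sed -i 's/^k=ray.*//; s/^for n in.*//' kfit.py; echo 'if __name__=="__main__":
  for n in("top","scene"): run(n,(.498,-.0297),.067,143)' >> kfit.py; python3 kfit.py
```

```text
top 166697 [ 0.4983 -0.0285] 138.9 [-0.0007  0.0022]
top 154202 [ 0.4982 -0.0283] 141.1 [-0.0015  0.003 ]
top 162699 [ 0.4982 -0.0286] 140.5 [0.004 0.003]
scene 254515 [ 0.5002 -0.0305] 146.6 [-0.0009  0.0017]
scene 249419 [ 0.4998 -0.0305] 146.8 [0.0027 0.0021]
scene 249099 [ 0.5004 -0.0304] 148.5 [0.0033 0.0024]
```

View pics/a4.png

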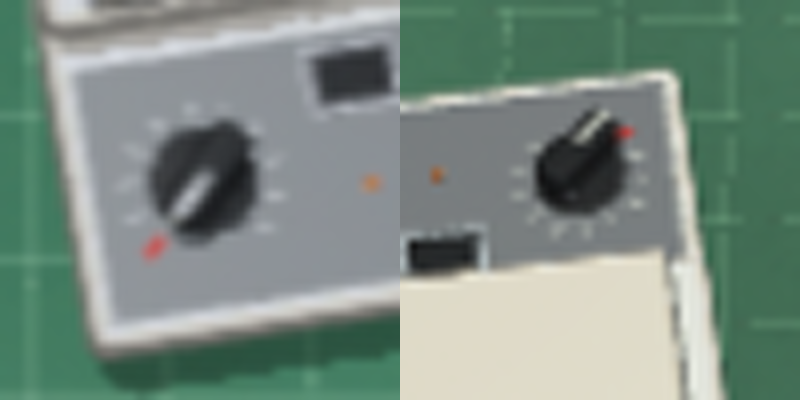

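View pics/a4b.png

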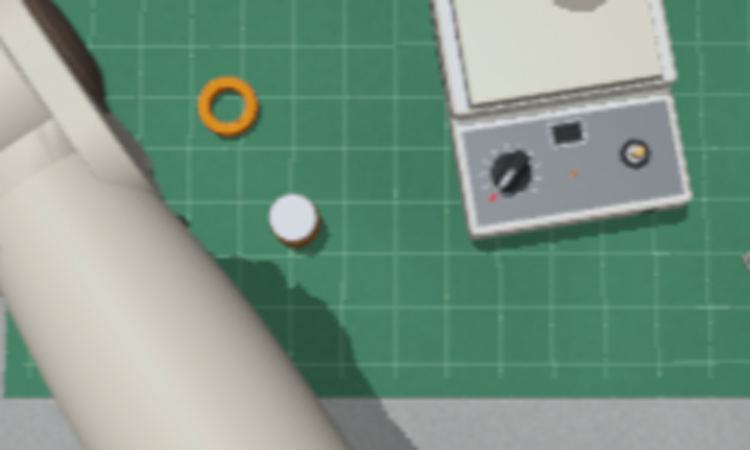

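The heat pointer sits on the red mark: the two fits average about 144° against a target of 143.8°. Going for the loose knob now, turning +81.5° to line the jaws up across its bar.

>>> apply_moves([
  [-5,9,-5,0,0,10,0.4],
  [-5,10,-15,0,0,10,0.4],
  [0,0,-15,0,0,10,0.4],
  [0,0,-15,0,0,10,0.4],
  [0,0,-15,0,0,10,0.4],
  [0,0,-15,0,0,10,0.4],
  [0,0,-10,0,0,10,0.4],
  [0,0,-10,0,0,10,0.4],
  [0,0,-10,0,0,1.5,0.4],
  [0,0,0,0,0,0,0.4],
  [0,0,0,0,0,0,0.4],
])

```text
time: 10.58
ee_pos: [0.4432, 0.3292, 0.0867]
tcp_rot: [-180.0, 0.0, -134.6]
wrist_force: [0.1, -0.8, -0.1]
opening: 0.0513
```

Run:
```python
from h import *
print(get_obs()['q'])
s=camera("scene")[:,:,::-1]
cv2.imwrite("pics/a5.png",crop(s,285,145,80,75,8))
```

```text
[ 3.66101101e+01  5.17622546e+00 -7.58409475e+00  7.72095463e+01
 -9.71317434e-04 -8.74662001e+00]
```

View pics/a5.png

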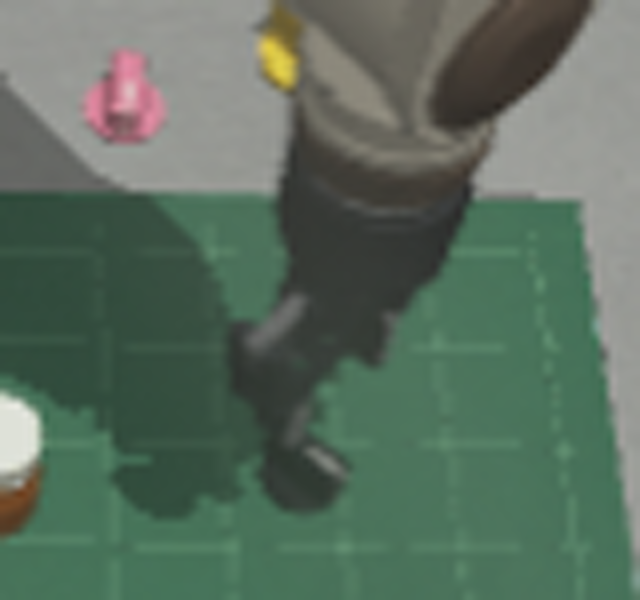

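The gripper is above the knob, and the jar is well to the left. Descending to z = 28 mm, then closing.

>>> apply_moves([
  [-1,1,-15,0,0,0,0.4],
  [0,0,-15,0,0,0,0.4],
  [0,0,-12,0,0,0,0.4],
  [0,0,-9,0,0,0,0.4],
  [0,0,-7.5,0,0,0,0.4],
  [0,0,0,0,0,0,0.4],
])

```text
time: 11.38
ee_pos: [0.4417, 0.3301, 0.0272]
tcp_rot: [180.0, -0.0, -134.5]
wrist_force: [-0.4, 0.7, -0.6]
opening: 0.0511
```

>>> apply_moves([
  [0,0,0,0,0,0,0.55],
  [0,0,0,0,0,0,0.65],
  [0,0,0,0,0,0,0.72],
  [0,0,0,0,0,0,0.8],
  [0,0,0,0,0,0,0.85],
  [0,0,0,0,0,0,0.95],
  [0,0,0,0,0,0,0.95],
], grip_force=25)

```text
time: 12.25
ee_pos: [0.4421, 0.3304, 0.028]
tcp_rot: [-180.0, 0.0, -134.5]
wrist_force: [0.6, -0.2, 4.4]
opening: 0.0156
```

>>> apply_moves([
  [0,0,3,0,0,0,0.95],
  [0,0,7,0,0,0,0.95],
  [0,0,20,0,0,0,0.95],
  [0,0,30,0,0,0,0.95],
  [0,0,30,0,0,0,0.95],
  [0,0,30,0,0,0,0.95],
  [5,-35,20,0,0,0,0.95],
  [5,-35,0,0,0,0,0.95],
  [5,-35,0,0,0,0,0.95],
  [5,-35,0,0,0,0,0.95],
  [5,-35,0,0,0,0,0.95],
  [0,0,0,0,0,0,0.95],
])

```text
time: 13.75
ee_pos: [0.4672, 0.1535, 0.1683]
tcp_rot: [-180.0, 0.0, -134.7]
wrist_force: [-0.0, 0.2, -0.4]
opening: 0.0152
```

Run:
```python
from h import *
print(get_obs()['wrist_force'])
s=camera("scene")[:,:,::-1]
cv2.imwrite("pics/a6.png",crop(s,240,100,100,75,8))
```

```text
[-0.00403504  0.22546289 -0.43278552]
```

View pics/a6.png

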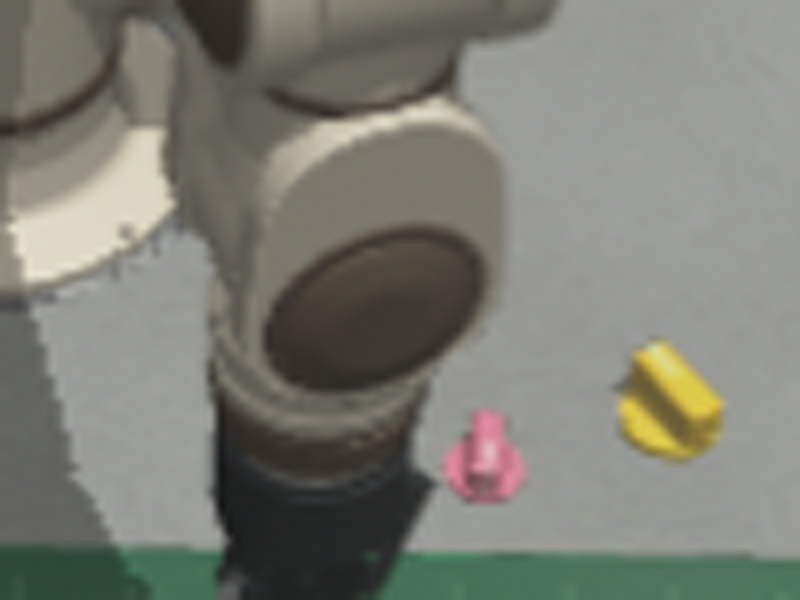

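>>> apply_moves([
  [5,-35,0,0,0,-5.5,0.95],
  [6,-38,0,0,0,0,0.95],
  [6,-38,0,0,0,0,0.95],
  [6,-38,0,0,0,0,0.95],
  [6,-38,0,0,0,0,0.95],
  [6,-38,0,0,0,0,0.95],
  [6,-38,0,0,0,0,0.95],
  [5,-30,-15,0,0,0,0.95],
  [4,-12.5,-20,0,0,0,0.95],
  [0,0,-15,0,0,0,0.95],
  [0,0,0,0,0,0,0.95],
  [0,0,0,0,0,0,0.95],
])

```text
time: 15.3
ee_pos: [0.5173, -0.1494, 0.1186]
tcp_rot: [-180.0, 0.0, -139.9]
wrist_force: [-0.0, 0.3, -0.8]
opening: 0.0153
```

Run:
```python
from h import *
print(get_obs())
s=camera("scene")[:,:,::-1];t=camera("top")[:,:,::-1]
cv2.imwrite("pics/a7.png",np.hstack([crop(s,160,170,50,60,8),crop(t,310,150,50,60,8)]))
```

```text
{'time': 15.3, 'q': array([-1.61149432e+01,  2.77252455e+00, -6.58714143e+00,  8.05957338e+01,
        7.29314060e-03, -5.61744966e+01]), 'qd': array([-0.26369379, -0.3621388 ,  0.39969738, -0.04418325, -0.0227945 ,
       -0.23969515]), 'joint_efforts': array([-1.25257568e-01, -4.92305768e+01,  4.62490511e+01, -1.19943559e-02,
       -7.07256313e-04,  9.75852075e-03]), 'ee_pos': array([ 0.51725945, -0.14940992,  0.1185546 ]), 'tcp_rot': array([-1.79967009e+02,  3.08860676e-02, -1.39940435e+02]), 'wrist_force': array([-0.04441055,  0.29997324, -0.75487184]), 'torque': array([-0.03376187,  0.00832788,  0.02457852]), 'opening': 0.0153007103978689}
```

View pics/a7.png

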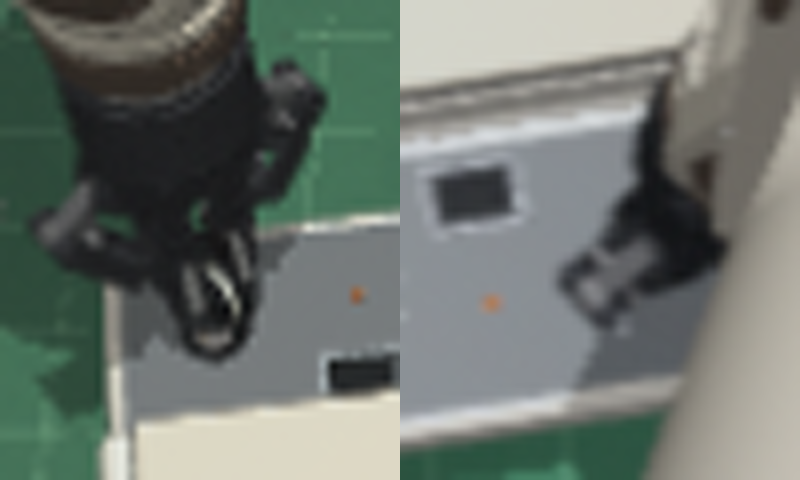

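The knob is still gripped (opening 15.3 mm). Next: a small y correction, then a slow descent to feel for the shaft. First contact should come at z ≈ 107 if it isn't engaged.

>>> apply_moves([
  [-0.3,-2.6,0,0,0,0,0.95],
  [0,0,-4,0,0,0,0.95],
  [0,0,-4,0,0,0,0.95],
  [0,0,-2,0,0,0,0.95],
  [0,0,0,0,0,0,0.95],
])

```text
time: 16.02
ee_pos: [0.5165, -0.1528, 0.1075]
tcp_rot: [180.0, -0.0, -140.0]
wrist_force: [0.3, -0.2, -0.7]
opening: 0.0152
```

>>> apply_moves([
  [0,0,-1,0,0,0,0.95],
  [0,0,-1,0,0,0,0.95],
  [0,0,-1,0,0,0,0.95],
  [0,0,0,0,0,0,0.95],
])

```text
time: 16.52
ee_pos: [0.5167, -0.1528, 0.1048]
tcp_rot: [-180.0, 0.0, -140.0]
wrist_force: [0.3, 0.7, -1.0]
opening: 0.0157
```

>>> apply_moves([
  [0,0,-1,0,0,0,0.95],
  [0,0,-1,0,0,0,0.95],
  [0,0,0,0,0,0,0.95],
])

```text
time: 16.9
ee_pos: [0.5167, -0.1528, 0.1027]
tcp_rot: [180.0, 0.0, -140.0]
wrist_force: [2.0, 0.3, -0.3]
opening: 0.0155
```

>>> apply_moves([
  [0,0,-1,0,0,0,0.95],
  [0,0,-1,0,0,0,0.95],
  [0,0,0,0,0,0,0.95],
])

```text
time: 17.27
ee_pos: [0.5167, -0.1528, 0.1008]
tcp_rot: [-180.0, 0.0, -140.0]
wrist_force: [1.5, 1.0, -0.2]
opening: 0.0149
```

>>> apply_moves([
  [0,0,-1,0,0,0,0.95],
  [0,0,-1,0,0,0,0.95],
  [0,0,-1,0,0,0,0.95],
  [0,0,-1,0,0,0,0.95],
  [0,0,0,0,0,0,0.95],
])

```text
time: 17.9
ee_pos: [0.5167, -0.1528, 0.0967]
tcp_rot: [-180.0, 0.0, -140.0]
wrist_force: [1.9, 0.6, 0.3]
opening: 0.0155
```

Run:
```python
from h import *
o=get_obs();print(o['wrist_force'],o['torque'],o['ee_pos'],o['tcp_rot'])
s=camera("scene")[:,:,::-1];t=camera("top")[:,:,::-1]
cv2.imwrite("pics/a8.png",np.hstack([crop(s,160,170,50,60,8),crop(t,310,150,50,60,8)]))
```

```text
[1.86705856 0.57327828 0.2917794 ] [ 0.35364088 -0.55725927  0.01141485] [ 0.51673151 -0.15281714  0.09674595] [-1.79997708e+02  1.01004649e-02 -1.40002900e+02]
```

View pics/a8.png

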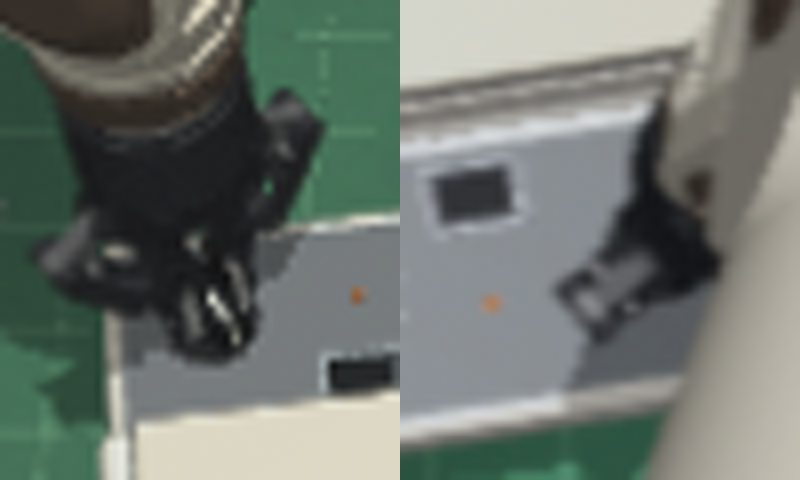

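With almost no vertical force 10 mm past the shaft top, the knob is keyed on. Pressing down against the spring.

>>> apply_moves([
  [0,0,-1,0,0,0,0.95],
  [0,0,-1,0,0,0,0.95],
  [0,0,-1,0,0,0,0.95],
  [0,0,0,0,0,0,0.95],
])

```text
time: 18.5
ee_pos: [0.5167, -0.1528, 0.0937]
tcp_rot: [-180.0, 0.0, -140.0]
wrist_force: [3.0, 2.1, 2.0]
opening: 0.0152
```

>>> apply_moves([
  [0,0,-1,0,0,0,0.95],
  [0,0,-1,0,0,0,0.95],
  [0,0,-1,0,0,0,0.95],
  [0,0,0,0,0,0,0.95],
])

```text
time: 19.0
ee_pos: [0.5167, -0.1529, 0.0909]
tcp_rot: [-180.0, 0.0, -140.0]
wrist_force: [2.1, 1.5, 4.2]
opening: 0.0155
```

>>> apply_moves([
  [0,0,-0.7,0,0,0,0.95],
  [0,0,-0.8,0,0,0,0.95],
  [0,0,0,0,0,0,0.95],
  [0,0,0,0,0,0,0.95],
  [0,0,0,0,0,0,0.95],
], grip_force=40)

```text
time: 19.62
ee_pos: [0.5168, -0.1529, 0.0903]
tcp_rot: [-180.0, 0.0, -140.0]
wrist_force: [-0.1, 2.7, 10.8]
opening: 0.0152
```

At z = 90.3 mm the force rises to 10.8 N, so the shaft is on its stop, where the geometry predicted it (90.5 mm). Final check before handing in.

>>> apply_moves([
  [0,0,0,0,0,0,0.95],
  [0,0,0,0,0,0,0.95],
  [0,0,0,0,0,0,0.95],
  [0,0,0,0,0,0,0.95],
])

```text
time: 20.12
ee_pos: [0.5168, -0.1529, 0.0903]
tcp_rot: [-180.0, 0.0, -140.0]
wrist_force: [-0.2, 3.4, 10.3]
opening: 0.015
```

Run:
```python
from h import *
o=get_obs();print(o['wrist_force'],o['torque'],o['ee_pos'],o['opening'])
s=camera("scene")[:,:,::-1];t=camera("top")[:,:,::-1]
cv2.imwrite("pics/a9.png",np.hstack([crop(s,170,180,75,75,5),crop(t,275,145,75,75,5)]))
cv2.imwrite("pics/a9b.png",t)
```

```text
[-0.21633402  3.39219496 10.33614221] [ 0.6375383  -0.02679673  0.01962708] [ 0.51679899 -0.15286178  0.09029418] 0.014976732569662784
```

View pics/a9.png

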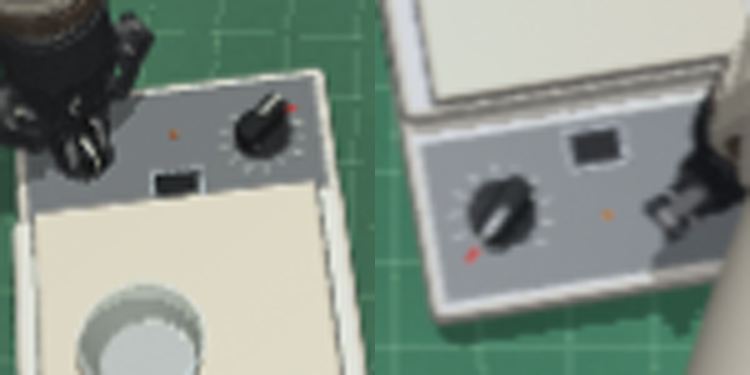

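View pics/a9b.png

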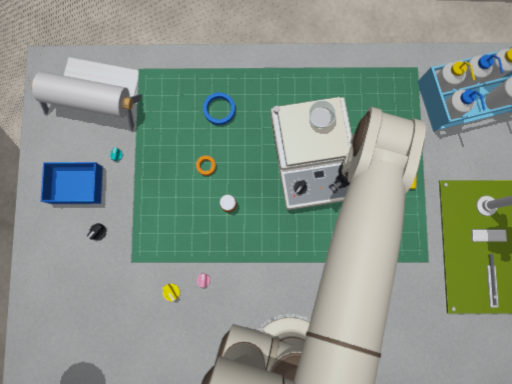

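The heat pointer is still on the red mark. Jar, both tapes and dish haven't moved. The tweezers and most of the screwdriver are behind the arm in this view.

```bash
python3 -c "
from workcell import *
job_done();print(get_obs()['wrist_force'])"
```

```text
the job is handed in; nothing more can be done
the job is handed in; nothing more can be done
```

I turned the heat knob back to zero, fitted the small black knob keyed onto the D-shaft and pressed it down to its stop. I handed the job in at about 20 s, still gripping it; no verdict is reported.

**Last checks**
- **Heat knob:** in both pictures its pointer is at the red mark. The two cameras' fits of its angle disagreed (141° from the top, 147° from the scene). They average about 144°, against a target of 143.8°, and the gripper let go of it at 144°.
- **Fit on the shaft:** the knob slid about 10 mm past the shaft's top with almost no vertical force. Pressing then took 2 to 4 N as the spring yielded. At z = 90.3 mm the force rose to about 10 N, and I had predicted the stop at 90.5 mm. The shaft's flat direction came from the images (about 50° and 33° in the two views). I used 40° and it went in first time.
- **Grip:** set to 40 N on the knob's bar, with the fingers 15 mm apart.
- **Other things on the bench:** the jar, both tapes and the dish show no movement. The arm hid the tweezers and most of the screwdriver in the last picture, so I could not check those two; the arm only passed high above that area.

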